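# Find the weight case that rattles

### The arm

A 6-joint arm with a two-finger parallel gripper is mounted at the origin on a cart in front of the work surface, level with it; the furniture and walls round the work are solid. World frame = base frame: x ahead of the robot, y to its left, z up, the work surface at z = 0. Lengths are in mm, angles in rad, forces in N, time in s.
With the tool pointing down it reaches from about 350 to 925 mm from the base axis. Payload 6.4 kg.
Tool frame: the origin (TCP) lies between the finger pads; the fingertips stand ahead of it and the grasp point (between the pads) is the TCP (tip_reach is the z of the fingertips in the tool frame, in mm); z points along the fingers, y is the line along which they close (so a half turn about z gives the same grasp; the last joint's range is limited). The gripper opens to 94 mm and grips with 3 to 60 N. Pads are 16 mm wide; open, the fingers measure 119 mm over their backs; the gripper's body (75 mm by 177 mm) begins 78 mm behind the grasp point.
Start: joints at [0.981, 0.245, 1.558, -0, 1.339, -0.174], TCP at [262.548, 594.628, 224.455] pointing down, gripper open.
Joint ranges: [-3.13, 3.13], [-1.02, 2.26], [0.13, 2.54], [-0.95, 4.09], [0.21, 2.88], [-2.74, 2.74]. Speed limits (rad/s): [2.57, 2.57, 3.14, 3.14, 3.14, 3.14].

### API

Orientations are given as a unit quaternion [x, y, z, w].
In Python, from plant import * gives the robot as it stands. The module is installed in compiled form; this text tells all that it offers.
- The arm moves only by the shell command python3 -m crank 'ROWS' [FORCE]. ROWS is JSON, a list of rows, each an object with "grip": the opening, from 0 (shut) to 1 (fully open); "xyz": the shift along the tool's x, y, z in m, a list of three; "dr": the turn, a rotation vector about the tool's x, y, z in rad, a list of three. A call has 1 to 5 rows; each row is the pose to reach, as a shift and turn from the pose commanded when the call began, along the tool's axes at that moment; what a row does not reach only later rows make up. A row lasts 1/12 s, in which the tool goes at most 41.7 mm and 7.16 degrees, less where a joint would pass 70% of its speed; a pose out of reach is approached as far as the arm can. A call with a gripper value outside its range is refused whole. The fingers move at their own pace and stop on an object; FORCE is the grip in N (left out, the last holds). Time passes only in rows, so rows that repeat a pose let the fingers close. It gives the time, the measured TCP pose, the force, the opening and the grip force at its end, in the units of the state.
- sense(): the state, without advancing time (a new reading comes with each control period).
- get_image(name): name is "scene" or "top"; returns a dict with "img" (400x640x3 uint8, red, green, blue), "vfov" (degrees; the focal length in pixels is half the picture's height over the tangent of half this angle, whatever the lens; pixels are square), "cx", "cy" (the principal point, pixels), "dist_coeffs" ([k1, k2, p1, p2, k3] as OpenCV has them; the pictures are not rectified), "world_to_cam" (4x4, takes a point from world to camera coordinates). Camera axes: x right, y up, looking along -z (the intrinsics and any distortion apply to the point x, -y, -z); pixel columns grow to the right and rows downward; lengths in mm; the calibration is good to about 2 mm. A picture is of the moment at which its call begins. There is no depth.
- hand_in(): hands the job in; it is judged then, once.
The state is a dict: "time": time; "qpos": joint angles; "joint_velocities": joint speeds; "tau": joint torques, N m; "tool_pos": TCP position; "tcp_rot": TCP orientation; "wrist_force": force on the tool from outside, world axes, zero at the start; "moment": the same for the moment, N m; "opening": opening from 0.0 (shut) to 1.0 (fully open); "gripper_force": force on a finger pad.
Only numpy, scipy, OpenCV 4.12 (cv2) and the standard library are available. Lean on these libraries where they do the work, as an engineer would, in place of code of your own. Each camera call takes 0.05 s, during which the arm holds its last target. There are 200 camera calls.

### The job

One of the three sealed grey weight cases has a loose weight inside. Pick them up one at a time and shake each briskly to and fro along its length in strokes of about 6 cm, several times, clear of the worktop, until you find the one that rattles; lay every silent case you picked up flat on the bare worktop again. Present the rattling one: finish still holding it, level and still, about 15 cm above the middle of the purple notebook, and do not let go. Leave the tin and the brown bottle where they are.

Things in the scene. Friction and masses are not known exactly. Their poses are not given: they have to be found in the camera images.
- case_a: One of three look-alike sealed grey plastic cases (about 0.45 kg, 120 x 56 x 44 mm, aluminium clips on the two short ends), lying flat. Origin: centre of the underside; x along the 120 mm length, y across the 56 mm width (grasp across it), z up. In one of the three, not always at the same place, the 0.3 kg brass weight inside is loose.
- case_b: One of three look-alike sealed grey plastic cases (about 0.45 kg, 120 x 56 x 44 mm, aluminium clips on the two short ends), lying flat. Origin: centre of the underside; x along the 120 mm length, y across the 56 mm width (grasp across it), z up. In one of the three, not always at the same place, the 0.3 kg brass weight inside is loose.
- case_c: One of three look-alike sealed grey plastic cases (about 0.45 kg, 120 x 56 x 44 mm, aluminium clips on the two short ends), lying flat. Origin: centre of the underside; x along the 120 mm length, y across the 56 mm width (grasp across it), z up. In one of the three, not always at the same place, the 0.3 kg brass weight inside is loose.
- weight_a (a joint): Hidden brass weight in case_a: its angle on the slightly crowned floor (radius 0.3 m); 0 middle, + toward the case's +x end. All start at 0 (noise 0.01). A seated weight moves under 0.004; the loose one runs to +0.1 or -0.1 (30 mm) and stays there until the level case is jerked lengthwise with over 1.5 m/s2 in strokes of 50 mm or more. At an end it shifts the held load's moment by about 0.09 N m.
- weight_b (a joint): Hidden brass weight in case_b: its angle on the slightly crowned floor (radius 0.3 m); 0 middle, + toward the case's +x end. All start at 0 (noise 0.01). A seated weight moves under 0.004; the loose one runs to +0.1 or -0.1 (30 mm) and stays there until the level case is jerked lengthwise with over 1.5 m/s2 in strokes of 50 mm or more. At an end it shifts the held load's moment by about 0.09 N m.
- weight_c (a joint): Hidden brass weight in case_c: its angle on the slightly crowned floor (radius 0.3 m); 0 middle, + toward the case's +x end. All start at 0 (noise 0.01). A seated weight moves under 0.004; the loose one runs to +0.1 or -0.1 (30 mm) and stays there until the level case is jerked lengthwise with over 1.5 m/s2 in strokes of 50 mm or more. At an end it shifts the held load's moment by about 0.09 N m.
- notebook: Purple spiral notebook, 210 x 152 x 15 mm, lying flat and fixed, long side across the robot's view. Origin: centre of its underside; z up.
- tin: Small round white tin with blue lid, 53 mm across, 42 mm high, loose; a bystander. Origin: centre of its underside.
- bottle: Small brown glass bottle with black cap, 46 mm across, 88 mm high, loose; a bystander. Origin: centre of its underside.

How it is judged:
By the outcome, as a careful person would: the job done as asked, in the order asked, and still so for the second after the job is handed in, while the arm keeps its last pose, push and grip.
It also fails if it takes over 72 s, if anything falls off the work surface, if the arm or the gripper's body presses on something with over 40 N, if the wrist force passes 120 N, or if a joint passes its speed limit or range.

## Working session

There is one attempt and no reset: what is moved stays moved. The work goes in short steps, Python scripts to look and compute and a shell command to move; the robot and the scene stay as the last step left them, time stands still between calls to the robot, and variables do not carry over. Pictures are saved under pics/ and viewed, at most 10 in all, crops included, and the job is handed in when it is done.

```bash
mkdir -p pics
python3 - <<'E'
from plant import *
import cv2,numpy as np
for n in("scene","top"):
    d=get_image(n); cv2.imwrite(f"pics/{n}0.png",d["img"][:,:,::-1]); 
    print(n,d["vfov"],d["cx"],d["cy"],d["dist_coeffs"],np.round(d["world_to_cam"],3).tolist())
s=sense();print(s)
E
```

```text
scene 46.70224771697983 310.447754913574 199.84709660224615 [-0.01644558  0.          0.          0.          0.        ] [[-0.445, -0.896, -0.008, 199.321], [0.411, -0.212, 0.887, -145.698], [-0.796, 0.391, 0.463, -984.591], [0.0, 0.0, 0.0, 1.0]]
top 43.58158996986627 318.88901158353923 199.3674747263933 [-0.1437157  0.         0.         0.         0.       ] [[0.107, -0.994, 0.0, -109.993], [0.772, 0.083, 0.63, -356.817], [-0.626, -0.067, 0.777, -882.256], [0.0, 0.0, 0.0, 1.0]]
{'time': 0.1, 'qpos': array([ 9.80926507e-01,  2.45720980e-01,  1.55886679e+00, -2.29431523e-05,
        1.33869714e+00, -1.74039710e-01]), 'joint_velocities': array([ 0.00145565, -0.00177956, -0.00331033, -0.00255841,  0.00290573,
       -0.00046422]), 'tau': array([-1.05257843e-04, -4.16912806e+01, -3.15526235e+01,  6.86714938e-02,
        3.09921813e-02, -7.86662349e-05]), 'tool_pos': array([262.24904384, 594.20201578, 223.48400895]), 'tcp_rot': array([ 2.06417642e-01,  9.78463612e-01, -7.89318307e-04, -3.05025710e-04]), 'wrist_force': array([ 0.06982539,  0.31413323, -0.37903031]), 'moment': array([-0.00782094, -0.019949  ,  0.00926712]), 'gripper_force': 0.0, 'opening': 1.00088628056969}
```

View pics/scene0.png

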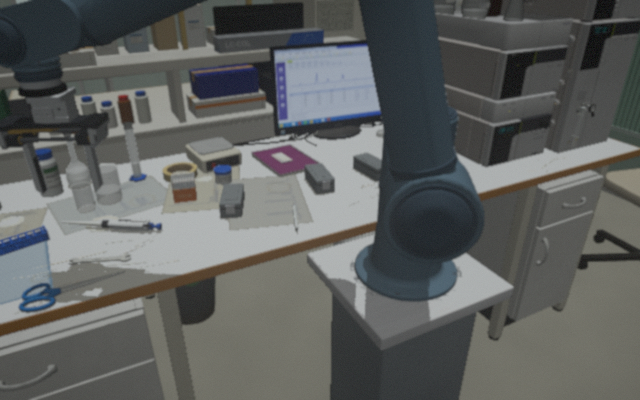

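View pics/top0.png

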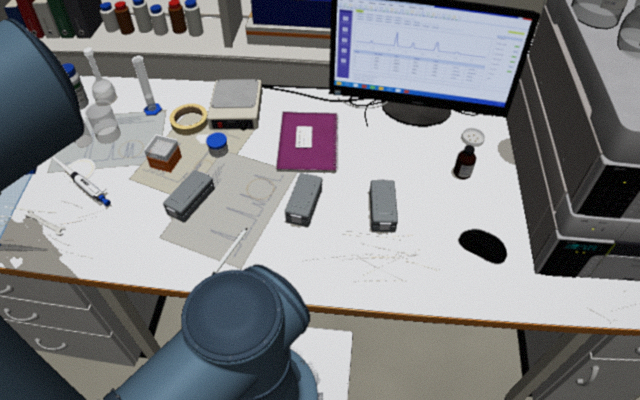

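The top view shows three grey cases at about (190,195), (304,199) and (384,205), the notebook at (308,141), the tin at (217,145) and the bottle at (465,163). The scene view agrees. Next I'll zoom in and segment the cases.

```bash
cat > h.py <<'E'
import cv2,numpy as np
from plant import *
def ray(d,uv,z):
    f=200/np.tan(np.radians(d["vfov"])/2);K=np.array([[f,0,d["cx"]],[0,f,d["cy"]],[0,0,1]])
    p=cv2.undistortPoints(np.float64(uv).reshape(-1,1,2),K,np.float64(d["dist_coeffs"])).reshape(-1,2)
    c=np.c_[p[:,0],-p[:,1],-np.ones(len(p))]; M=np.array(d["world_to_cam"]);R=M[:3,:3];o=-R.T@M[:3,3]; w=c@R
    return o+w*((z-o[2])/w[:,2])[:,None]
E
python3 - <<'E'
from h import *
d=get_image("top");im=d["img"];hsv=cv2.cvtColor(im,cv2.COLOR_RGB2HSV);g=cv2.cvtColor(im,cv2.COLOR_RGB2GRAY)
for n,(u,v) in dict(L=(190,195),M=(304,199),R=(384,205)).items():
    print(n,im[v-4,u],g[v-36:v+45:4,u].tolist())
    sub=np.zeros_like(g);sub[v-40:v+40,u-38:u+38]=1
    for lo,hi,z in((20,150,None),(108,150,44)):
        m=((g>lo)&(g<hi)&(hsv[...,1]<60)&(sub>0)).astype(np.uint8)
        m=cv2.morphologyEx(m,cv2.MORPH_OPEN,np.ones((3,3)))
        c=max(cv2.findContours(m,0,2)[0],key=cv2.contourArea)
        print(cv2.contourArea(c),cv2.boundingRect(c))
m=cv2.inRange(hsv,(135,70,40),(170,255,255));c=max(cv2.findContours(m,0,2)[0],key=cv2.contourArea)
W=ray(d,c,15)[:,:2].astype(np.float32);print("nb",cv2.minAreaRect(W))
cv2.imwrite("pics/crop.png",cv2.resize(im[155:245,150:410,::-1],None,fx=3,fy=3,interpolation=cv2.INTER_CUBIC))
E
```

```text
L [124 129 137] [185, 183, 184, 187, 127, 130, 127, 135, 128, 116, 129, 56, 28, 44, 82, 182, 176, 183, 174, 178, 178]
1462.0 (163, 170, 52, 53)
804.0 (165, 170, 45, 41)
M [126 131 136] [79, 70, 98, 131, 133, 128, 134, 132, 130, 129, 130, 130, 131, 114, 35, 42, 192, 218, 219, 217, 222]
1293.5 (285, 174, 37, 53)
855.5 (286, 174, 35, 42)
R [125 132 137] [221, 218, 223, 123, 130, 129, 130, 130, 130, 131, 129, 142, 140, 104, 80, 72, 174, 216, 218, 222, 196]
1311.0 (369, 180, 29, 54)
877.5 (372, 180, 26, 41)
nb ((649.9738159179688, -11.21142578125), (208.0745391845703, 144.116455078125), 4.057639122009277)
```

View pics/crop.png

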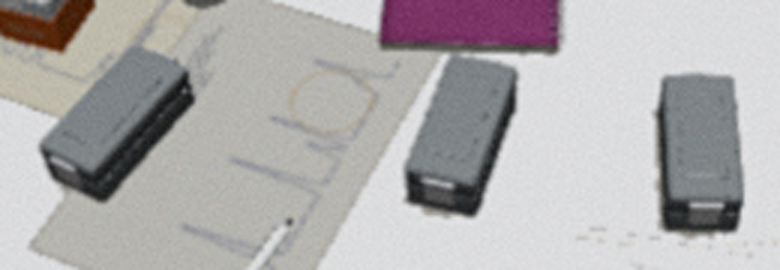

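The crop shows each case's lighter top face clearly separated from its dark sides, with the aluminium clips on the short ends. I'll project the top-face contours onto z=44.

```bash
cat >> h.py <<'E'
def cases(d,pts):
    im=d["img"];hsv=cv2.cvtColor(im,cv2.COLOR_RGB2HSV);g=cv2.cvtColor(im,cv2.COLOR_RGB2GRAY)
    for n,(u,v) in pts.items():
        sub=np.zeros_like(g);sub[v-40:v+40,u-38:u+38]=1
        m=((g>108)&(g<150)&(hsv[...,1]<45)&(sub>0)).astype(np.uint8)
        m=cv2.morphologyEx(m,cv2.MORPH_OPEN,np.ones((5,5)))
        c=max(cv2.findContours(m,0,2)[0],key=cv2.contourArea)
        r=cv2.minAreaRect(ray(d,c,43)[:,:2].astype(np.float32));b=cv2.boxPoints(r)
        e=[b[1]-b[0],b[2]-b[1]];e=max(e,key=np.linalg.norm);a=np.arctan2(e[1],e[0])
        if a<-np.pi/2:a+=np.pi
        if a>np.pi/2:a-=np.pi
        print(n,np.round(r[0],1),np.round(r[1],1),"long axis rad",round(float(a),3))
E
python3 - <<'E'
from h import *
d=get_image("top")
cases(d,dict(L=(190,195),M=(304,199),R=(384,205)))
print(ray(d,[(217,137),(465,175)],0))
E
```

```text
L [431.1 238.3] [ 53.  116.5] long axis rad -0.388
M [447.1 -27.5] [ 52.3 116.6] long axis rad -0.159
R [ 449.3 -208.4] [115.8  52.5] long axis rad 0.082
[[ 6.49962455e+02  2.28858381e+02  0.00000000e+00]
 [ 5.84384849e+02 -4.10992342e+02  1.13686838e-13]]
```

```bash
cat >> h.py <<'E'
from scipy.spatial.transform import Rotation as Ro
def goal(x,y,z,yaw):
    "tool x axis at world angle yaw, pointing down"
    s=sense();R=Ro.from_quat(s["tcp_rot"]);T=Ro.from_euler("z",yaw)*Ro.from_euler("x",np.pi)
    dr=(R.inv()*T).as_rotvec();sh=R.inv().apply(np.array([x,y,z])-s["tool_pos"])/1000
    print("t",round(s["time"],2),"pos",np.round(s["tool_pos"],1),"xyz",np.round(sh,4),"dr",np.round(dr,3),"rows",np.ceil(max(np.linalg.norm(sh)/.0417,np.linalg.norm(dr)/.125)),"open",round(s["opening"],3),"gf",round(s["gripper_force"],1))
E
python3 - <<'E'
from h import *
import plant
print([n for n in dir(plant) if n[0]!='_'], getattr(plant,'tip_reach',None))
goal(431,238,120,2.753)
E
```

```text
['PlanningError', 'get_image', 'hand_in', 'sense', 'tip_reach'] 19.0
t 0.2 pos [262.3 594.3 223.8] xyz [-0.2982 -0.2578  0.104 ] dr [-0.001 -0.    -0.027] rows 10.0 open 1.0 gf 0.0
```

```bash
python3 -m crank '[{"grip":1,"xyz":[-0.03,-0.025,0],"dr":[0,0,0]},{"grip":1,"xyz":[-0.055,-0.05,0],"dr":[0,0,0]},{"grip":1,"xyz":[-0.08,-0.07,0],"dr":[0,0,0]},{"grip":1,"xyz":[-0.105,-0.09,0],"dr":[0,0,0]},{"grip":1,"xyz":[-0.13,-0.11,0],"dr":[0,0,-0.027]}]' 30
python3 -m crank '[{"grip":1,"xyz":[-0.03,-0.025,0],"dr":[0,0,0]},{"grip":1,"xyz":[-0.055,-0.05,0],"dr":[0,0,0]},{"grip":1,"xyz":[-0.08,-0.07,0],"dr":[0,0,0]},{"grip":1,"xyz":[-0.105,-0.09,0],"dr":[0,0,0]},{"grip":1,"xyz":[-0.13,-0.11,0],"dr":[0,0,0]}]'
python3 -c "
from h import *
goal(431,238,120,2.753)"
```

```text
time: 0.62
tool_pos: [337.3, 440.0, 224.3]
tcp_rot: [0.193, 0.981, -0.0, -0.0]
wrist_force: [0.1, -0.3, 0.2]
opening: 0.998
gripper_force: 0.0
time: 1.03
tool_pos: [416.0, 288.9, 224.4]
tcp_rot: [0.193, 0.981, 0.0, 0.0]
wrist_force: [-0.2, 0.4, -0.5]
opening: 1.0
gripper_force: 0.0
t 1.03 pos [416.  288.9 224.4] xyz [-0.0332 -0.0414  0.1044] dr [ 0.  0. -0.] rows 3.0 open 1.0 gf 0.0
```

```bash
python3 -m crank '[{"grip":1,"xyz":[-0.02,-0.025,0.01],"dr":[0,0,0]},{"grip":1,"xyz":[-0.033,-0.041,0.04],"dr":[0,0,0]},{"grip":1,"xyz":[-0.033,-0.041,0.075],"dr":[0,0,0]},{"grip":1,"xyz":[-0.033,-0.041,0.104],"dr":[0,0,0]},{"grip":1,"xyz":[-0.033,-0.041,0.104],"dr":[0,0,0]}]'
python3 - <<'E'
from h import *
d=get_image("scene"); e=get_image("top")
cv2.imwrite("pics/l1.png",cv2.resize(np.hstack([d["img"][130:240,150:350],e["img"][140:250,120:320]])[:,:,::-1],None,fx=2,fy=2,interpolation=2))
goal(431,238,25,2.753)
E
```

```text
time: 1.45
tool_pos: [426.4, 238.1, 114.5]
tcp_rot: [0.194, 0.981, -0.003, -0.005]
wrist_force: [-0.7, -0.1, -0.5]
opening: 1.004
gripper_force: 0.0
t 1.55 pos [430.1 239.9 120.2] xyz [-0.0016 -0.0013  0.0952] dr [-0.001 -0.002 -0.   ] rows 3.0 open 1.002 gf 0.0
```

View pics/l1.png

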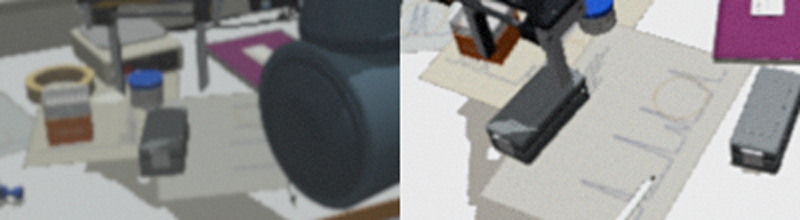

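The fingers straddle the left case, one on each side of its width. Descending and gripping.

```bash
python3 -m crank '[{"grip":1,"xyz":[-0.001,-0.001,0.035],"dr":[0,0,0]},{"grip":1,"xyz":[-0.001,-0.001,0.065],"dr":[0,0,0]},{"grip":1,"xyz":[-0.001,-0.001,0.085],"dr":[0,0,0]},{"grip":1,"xyz":[-0.001,-0.001,0.095],"dr":[0,0,0]},{"grip":1,"xyz":[-0.001,-0.001,0.095],"dr":[0,0,0]}]'
python3 -m crank '[{"grip":0.3,"xyz":[0,0,0],"dr":[0,0,0]},{"grip":0.3,"xyz":[0,0,0],"dr":[0,0,0]},{"grip":0.3,"xyz":[0,0,0],"dr":[0,0,0]},{"grip":0.3,"xyz":[0,0,0],"dr":[0,0,0]},{"grip":0.3,"xyz":[0,0,0],"dr":[0,0,0]}]' 45
python3 -m crank '[{"grip":0.3,"xyz":[0,0,0],"dr":[0,0,0]},{"grip":0.3,"xyz":[0,0,-0.02],"dr":[0,0,0]},{"grip":0.3,"xyz":[0,0,-0.05],"dr":[0,0,0]},{"grip":0.3,"xyz":[0,0,-0.08],"dr":[0,0,0]},{"grip":0.3,"xyz":[0,0,-0.1],"dr":[0,0,0]}]'
python3 -m crank '[{"grip":0.3,"xyz":[0,0,0],"dr":[0,0,0]},{"grip":0.3,"xyz":[0,0,0],"dr":[0,0,0]},{"grip":0.3,"xyz":[0,0,0],"dr":[0,0,0]},{"grip":0.3,"xyz":[0,0,0],"dr":[0,0,0]},{"grip":0.3,"xyz":[0,0,0],"dr":[0,0,0]}]'
cat >> h.py <<'E'
def mom():
    a=[];s=sense();R=Ro.from_quat(s["tcp_rot"])
    for i in range(3):
        get_image("top");s=sense();a.append(np.r_[R.inv().apply(s["wrist_force"]),R.inv().apply(s["moment"])])
    print("t",round(s["time"],2),"F,M tool",np.round(np.mean(a,0),3),"sd",np.round(np.std(a,0),3),"open",round(s["opening"],3),"gf",round(s["gripper_force"],1),np.round(s["tool_pos"],1))
E
python3 -c "
from h import *
mom()"
```

```text
time: 1.97
tool_pos: [431.2, 239.0, 25.4]
tcp_rot: [0.193, 0.981, -0.0, -0.0]
wrist_force: [-0.5, -0.8, -0.1]
opening: 1.0
gripper_force: 0.0
time: 2.38
tool_pos: [431.9, 238.9, 26.4]
tcp_rot: [0.193, 0.981, 0.0, 0.001]
wrist_force: [-0.3, 0.0, 0.4]
opening: 0.68
gripper_force: 0.0
time: 2.8
tool_pos: [431.2, 238.7, 127.1]
tcp_rot: [0.193, 0.981, 0.0, 0.0]
wrist_force: [0.4, -0.2, -4.5]
opening: 0.593
gripper_force: 45.0
time: 3.22
tool_pos: [429.8, 238.2, 123.3]
tcp_rot: [0.193, 0.981, -0.001, -0.002]
wrist_force: [-0.8, 0.8, -5.0]
opening: 0.594
gripper_force: 45.0
t 3.37 F,M tool [-0.185 -0.169  4.289 -0.029 -0.005 -0.011] sd [0.264 0.156 0.393 0.027 0.004 0.014] open 0.594 gf 45.0 [430.6 238.5 124.4]
```

```bash
python3 -m crank '[{"grip":0.3,"xyz":[0.035,0,0],"dr":[0,0,0]},{"grip":0.3,"xyz":[0.06,0,0],"dr":[0,0,0]},{"grip":0.3,"xyz":[0.06,0,0],"dr":[0,0,0]},{"grip":0.3,"xyz":[0.025,0,0],"dr":[0,0,0]},{"grip":0.3,"xyz":[0,0,0],"dr":[0,0,0]}]'
python3 -m crank '[{"grip":0.3,"xyz":[0.035,0,0],"dr":[0,0,0]},{"grip":0.3,"xyz":[0.06,0,0],"dr":[0,0,0]},{"grip":0.3,"xyz":[0.06,0,0],"dr":[0,0,0]},{"grip":0.3,"xyz":[0.025,0,0],"dr":[0,0,0]},{"grip":0.3,"xyz":[0,0,0],"dr":[0,0,0]}]'
python3 -m crank '[{"grip":0.3,"xyz":[0.035,0,0],"dr":[0,0,0]},{"grip":0.3,"xyz":[0.06,0,0],"dr":[0,0,0]},{"grip":0.3,"xyz":[0.06,0,0],"dr":[0,0,0]}]'
python3 -m crank '[{"grip":0.3,"xyz":[-0.035,0,0],"dr":[0,0,0]},{"grip":0.3,"xyz":[-0.06,0,0],"dr":[0,0,0]},{"grip":0.3,"xyz":[-0.06,0,0],"dr":[0,0,0]}]'
python3 -m crank '[{"grip":0.3,"xyz":[0.035,0,0],"dr":[0,0,0]},{"grip":0.3,"xyz":[0.06,0,0],"dr":[0,0,0]},{"grip":0.3,"xyz":[0.06,0,0],"dr":[0,0,0]},{"grip":0.3,"xyz":[0.025,0,0],"dr":[0,0,0]},{"grip":0.3,"xyz":[0,0,0],"dr":[0,0,0]}]'
python3 -m crank '[{"grip":0.3,"xyz":[0,0,0],"dr":[0,0,0]},{"grip":0.3,"xyz":[0,0,0],"dr":[0,0,0]},{"grip":0.3,"xyz":[0,0,0],"dr":[0,0,0]},{"grip":0.3,"xyz":[0,0,0],"dr":[0,0,0]},{"grip":0.3,"xyz":[0,0,0],"dr":[0,0,0]}]' | head -3
python3 -c "
from h import *
mom()"
```

```text
time: 3.78
tool_pos: [431.9, 238.6, 125.4]
tcp_rot: [0.192, 0.981, 0.0, 0.001]
wrist_force: [0.8, 0.2, -2.5]
opening: 0.591
gripper_force: 45.0
time: 4.2
tool_pos: [432.2, 238.5, 125.4]
tcp_rot: [0.192, 0.981, 0.0, 0.001]
wrist_force: [0.9, 1.5, -3.7]
opening: 0.592
gripper_force: 45.0
time: 4.45
tool_pos: [372.6, 261.7, 124.0]
tcp_rot: [0.193, 0.981, -0.001, -0.002]
wrist_force: [-0.3, -0.1, -5.8]
opening: 0.594
gripper_force: 45.0
time: 4.7
tool_pos: [435.8, 237.4, 126.6]
tcp_rot: [0.194, 0.981, 0.0, 0.003]
wrist_force: [0.5, 0.4, -4.7]
opening: 0.591
gripper_force: 45.0
time: 5.12
tool_pos: [432.2, 238.6, 125.6]
tcp_rot: [0.192, 0.981, 0.0, 0.001]
wrist_force: [0.3, -0.3, -3.5]
opening: 0.596
gripper_force: 45.0
time: 5.53
tool_pos: [430.4, 238.9, 125.2]
tcp_rot: [0.193, 0.981, -0.0, -0.0]
t 5.68 F,M tool [-3.040e-01 -3.160e-01  4.527e+00  7.000e-03  1.000e-03 -6.000e-03] sd [0.226 0.899 0.117 0.021 0.029 0.026] open 0.591 gf 45.0 [430.8 238.9 125.4]
```

Moment about tool y is unchanged (0.001 ± 0.03, against ±0.09 for a rattle), so the left case is silent. I'll check for a bare white spot to lay it on.

Run:
```python
from h import *
d=get_image("top")
print(np.round(ray(d,[(135,225),(110,205),(160,245),(131,180),(108,203),(20,215),(162,234),(190,275)],0)[:,:2]))
goal(390,345,27,2.753)
P=ray(d,[(340,250)],0);print(P)
```

```text
[[348. 351.]
 [398. 433.]
 [302. 276.]
 [480. 408.]
 [403. 440.]
 [343. 654.]
 [331. 280.]
 [235. 188.]]
t 5.73 pos [430.8 238.9 125.4] xyz [0.078  0.0828 0.0984] dr [-0. -0.  0.] rows 4.0 open 0.597 gf 45.0
[[ 3.32970683e+02 -1.20825388e+02 -1.13686838e-13]]
```

```bash
python3 -m crank '[{"grip":0.3,"xyz":[0.025,0.017,0],"dr":[0,0,0]},{"grip":0.3,"xyz":[0.053,0.036,0],"dr":[0,0,0]},{"grip":0.3,"xyz":[0.081,0.054,0],"dr":[0,0,0]},{"grip":0.3,"xyz":[0.106,0.071,0],"dr":[0,0,0]},{"grip":0.3,"xyz":[0.106,0.071,0],"dr":[0,0,0]}]'
python3 -m crank '[{"grip":0.3,"xyz":[0,0,0.03],"dr":[0,0,0]},{"grip":0.3,"xyz":[0,0,0.06],"dr":[0,0,0]},{"grip":0.3,"xyz":[0,0,0.08],"dr":[0,0,0]},{"grip":0.3,"xyz":[0,0,0.09],"dr":[0,0,0]},{"grip":0.3,"xyz":[0,0,0.09],"dr":[0,0,0]}]'
python3 -c "
from h import *
goal(360,345,26,2.753)"
```

```text
time: 6.15
tool_pos: [357.1, 347.7, 125.5]
tcp_rot: [0.191, 0.982, 0.001, -0.001]
wrist_force: [0.4, 0.4, -3.7]
opening: 0.596
gripper_force: 45.0
time: 6.57
tool_pos: [358.4, 343.4, 33.2]
tcp_rot: [0.193, 0.981, -0.002, -0.002]
wrist_force: [0.7, -0.5, -4.3]
opening: 0.592
gripper_force: 45.0
t 6.57 pos [358.4 343.4  33.2] xyz [-0.0009  0.0022  0.0072] dr [-0.004 -0.003 -0.   ] rows 1.0 open 0.592 gf 45.0
```

```bash
python3 -m crank '[{"grip":0.3,"xyz":[0,0,0.003],"dr":[0,0,0]},{"grip":0.3,"xyz":[0,0,0.006],"dr":[0,0,0]},{"grip":0.3,"xyz":[0,0,0.009],"dr":[0,0,0]},{"grip":0.3,"xyz":[0,0,0.009],"dr":[0,0,0]},{"grip":0.3,"xyz":[0,0,0.009],"dr":[0,0,0]}]'
python3 -m crank '[{"grip":1,"xyz":[0,0,0],"dr":[0,0,0]},{"grip":1,"xyz":[0,0,0],"dr":[0,0,0]},{"grip":1,"xyz":[0,0,0],"dr":[0,0,0]},{"grip":1,"xyz":[0,0,0],"dr":[0,0,0]},{"grip":1,"xyz":[0,0,0],"dr":[0,0,0]}]'
python3 -m crank '[{"grip":1,"xyz":[0,0,0],"dr":[0,0,0]},{"grip":1,"xyz":[0,0,-0.02],"dr":[0,0,0]},{"grip":1,"xyz":[0,0,-0.05],"dr":[0,0,0]},{"grip":1,"xyz":[0,0,-0.085],"dr":[0,0,0]},{"grip":1,"xyz":[0,0,-0.12],"dr":[0,0,0]}]'
python3 -c "
from h import *
goal(447,-27.5,145,2.983)"
```

```text
time: 6.98
tool_pos: [360.5, 344.8, 27.1]
tcp_rot: [0.193, 0.981, 0.0, 0.0]
wrist_force: [0.1, -0.5, -5.0]
opening: 0.595
gripper_force: 45.0
time: 7.4
tool_pos: [360.4, 344.8, 26.9]
tcp_rot: [0.193, 0.981, 0.0, 0.0]
wrist_force: [0.2, -0.0, 0.0]
opening: 0.911
gripper_force: 0.0
time: 7.82
tool_pos: [359.4, 344.2, 147.3]
tcp_rot: [0.193, 0.981, -0.001, -0.001]
wrist_force: [1.1, 0.2, 1.0]
opening: 0.996
gripper_force: 0.0
t 7.82 pos [359.4 344.2 147.3] xyz [-0.222  -0.3107  0.0025] dr [-0.001 -0.001 -0.23 ] rows 10.0 open 0.996 gf 0.0
```

```bash
python3 -m crank '[{"grip":1,"xyz":[-0.018,-0.025,0],"dr":[0,0,0]},{"grip":1,"xyz":[-0.04,-0.056,0],"dr":[0,0,0]},{"grip":1,"xyz":[-0.062,-0.087,0],"dr":[0,0,0]},{"grip":1,"xyz":[-0.085,-0.119,0],"dr":[0,0,0]},{"grip":1,"xyz":[-0.107,-0.15,0],"dr":[0,0,0]}]'|head -2
python3 -m crank '[{"grip":1,"xyz":[-0.022,-0.031,0],"dr":[0,0,-0.05]},{"grip":1,"xyz":[-0.045,-0.063,0],"dr":[0,0,-0.1]},{"grip":1,"xyz":[-0.067,-0.094,0],"dr":[0,0,-0.15]},{"grip":1,"xyz":[-0.09,-0.126,0],"dr":[0,0,-0.2]},{"grip":1,"xyz":[-0.112,-0.157,0],"dr":[0,0,-0.23]}]'|head -2
python3 -m crank '[{"grip":1,"xyz":[0,0,0],"dr":[0,0,0]},{"grip":1,"xyz":[0,0,0],"dr":[0,0,0]},{"grip":1,"xyz":[0,0,0],"dr":[0,0,0]}]'|head -2
python3 - <<'E'
from h import *
d=get_image("scene"); e=get_image("top")
cv2.imwrite("pics/m1.png",cv2.resize(np.hstack([d["img"][110:260,200:400],e["img"][120:270,100:400]])[:,:,::-1],None,fx=1.6,fy=1.6,interpolation=2))
goal(447,-27.5,26,2.983)
E
```

```text
time: 8.23
tool_pos: [402.2, 163.6, 146.7]
time: 8.65
tool_pos: [446.4, -24.6, 146.7]
time: 8.9
tool_pos: [446.0, -22.3, 146.2]
t 9.0 pos [445.9 -21.4 146.2] xyz [-0.0021 -0.0059  0.1202] dr [ 0.    -0.001  0.001] rows 3.0 open 0.999 gf 0.0
```

View pics/m1.png

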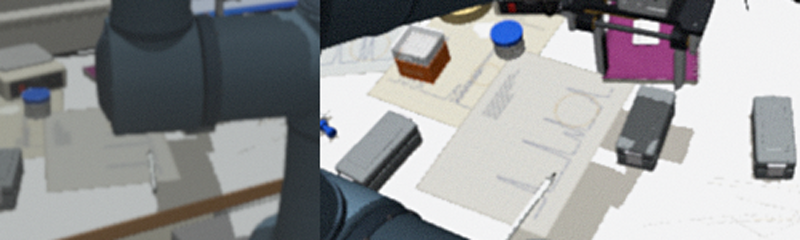

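The top view shows the first case flat on the bare white top at about (340,160) in this crop. The gripper is above the middle case, with its fingers on either side.

```bash
python3 -m crank '[{"grip":1,"xyz":[-0.002,-0.006,0.035],"dr":[0,0,0]},{"grip":1,"xyz":[-0.002,-0.006,0.07],"dr":[0,0,0]},{"grip":1,"xyz":[-0.002,-0.006,0.1],"dr":[0,0,0]},{"grip":1,"xyz":[-0.002,-0.006,0.12],"dr":[0,0,0]},{"grip":1,"xyz":[-0.002,-0.006,0.12],"dr":[0,0,0]}]'|head -4
python3 -m crank '[{"grip":0.3,"xyz":[0,0,0],"dr":[0,0,0]},{"grip":0.3,"xyz":[0,0,0],"dr":[0,0,0]},{"grip":0.3,"xyz":[0,0,0],"dr":[0,0,0]},{"grip":0.3,"xyz":[0,0,0],"dr":[0,0,0]},{"grip":0.3,"xyz":[0,0,0],"dr":[0,0,0]}]' 45 |tail -2
python3 -m crank '[{"grip":0.3,"xyz":[0,0,0],"dr":[0,0,0]},{"grip":0.3,"xyz":[0,0,0],"dr":[0,0,0]},{"grip":0.3,"xyz":[0,0,0],"dr":[0,0,0]}]'
python3 -m crank '[{"grip":0.3,"xyz":[0,0,-0.02],"dr":[0,0,0]},{"grip":0.3,"xyz":[0,0,-0.05],"dr":[0,0,0]},{"grip":0.3,"xyz":[0,0,-0.08],"dr":[0,0,0]},{"grip":0.3,"xyz":[0,0,-0.1],"dr":[0,0,0]},{"grip":0.3,"xyz":[0,0,-0.1],"dr":[0,0,0]}]'
python3 -m crank '[{"grip":0.3,"xyz":[0,0,0],"dr":[0,0,0]},{"grip":0.3,"xyz":[0,0,0],"dr":[0,0,0]},{"grip":0.3,"xyz":[0,0,0],"dr":[0,0,0]},{"grip":0.3,"xyz":[0,0,0],"dr":[0,0,0]}]'|head -2
python3 -c "
from h import *
mom()"
```

```text
time: 9.42
tool_pos: [443.4, -26.3, 22.4]
tcp_rot: [0.078, 0.997, 0.001, -0.004]
wrist_force: [-0.7, 0.9, 0.1]
opening: 0.683
gripper_force: 0.0
time: 10.08
tool_pos: [448.1, -28.4, 27.4]
tcp_rot: [0.08, 0.997, 0.001, 0.001]
wrist_force: [0.1, 5.1, 6.8]
opening: 0.591
gripper_force: 45.0
time: 10.5
tool_pos: [449.7, -29.8, 130.2]
tcp_rot: [0.079, 0.997, -0.001, 0.004]
wrist_force: [0.8, -0.9, -4.4]
opening: 0.592
gripper_force: 45.0
time: 10.83
tool_pos: [445.9, -28.4, 124.4]
t 10.98 F,M tool [ 0.11   0.212  4.708 -0.012 -0.023 -0.011] sd [0.485 0.345 0.092 0.024 0.036 0.024] open 0.593 gf 45.0 [446.7 -28.6 125.5]
```

```bash
python3 -m crank '[{"grip":0.3,"xyz":[0.035,0,0],"dr":[0,0,0]},{"grip":0.3,"xyz":[0.06,0,0],"dr":[0,0,0]},{"grip":0.3,"xyz":[0.06,0,0],"dr":[0,0,0]},{"grip":0.3,"xyz":[0.025,0,0],"dr":[0,0,0]},{"grip":0.3,"xyz":[0,0,0],"dr":[0,0,0]}]'|head -2
python3 -m crank '[{"grip":0.3,"xyz":[0.035,0,0],"dr":[0,0,0]},{"grip":0.3,"xyz":[0.06,0,0],"dr":[0,0,0]},{"grip":0.3,"xyz":[0.06,0,0],"dr":[0,0,0]},{"grip":0.3,"xyz":[0.025,0,0],"dr":[0,0,0]},{"grip":0.3,"xyz":[0,0,0],"dr":[0,0,0]}]'|head -2
python3 -m crank '[{"grip":0.3,"xyz":[0.035,0,0],"dr":[0,0,0]},{"grip":0.3,"xyz":[0.06,0,0],"dr":[0,0,0]},{"grip":0.3,"xyz":[0.06,0,0],"dr":[0,0,0]}]'|head -2
python3 -m crank '[{"grip":0.3,"xyz":[-0.035,0,0],"dr":[0,0,0]},{"grip":0.3,"xyz":[-0.06,0,0],"dr":[0,0,0]},{"grip":0.3,"xyz":[-0.06,0,0],"dr":[0,0,0]}]'|head -2
python3 -m crank '[{"grip":0.3,"xyz":[0.035,0,0],"dr":[0,0,0]},{"grip":0.3,"xyz":[0.06,0,0],"dr":[0,0,0]},{"grip":0.3,"xyz":[0.06,0,0],"dr":[0,0,0]},{"grip":0.3,"xyz":[0.025,0,0],"dr":[0,0,0]},{"grip":0.3,"xyz":[0,0,0],"dr":[0,0,0]}]'
python3 -m crank '[{"grip":0.3,"xyz":[0,0,0],"dr":[0,0,0]},{"grip":0.3,"xyz":[0,0,0],"dr":[0,0,0]},{"grip":0.3,"xyz":[0,0,0],"dr":[0,0,0]},{"grip":0.3,"xyz":[0,0,0],"dr":[0,0,0]},{"grip":0.3,"xyz":[0,0,0],"dr":[0,0,0]}]' | head -3
python3 -c "
from h import *
mom();mom()"
```

```text
time: 11.4
tool_pos: [447.9, -28.8, 126.3]
time: 11.82
tool_pos: [448.3, -28.9, 126.3]
time: 12.07
tool_pos: [384.4, -18.0, 123.7]
time: 12.32
tool_pos: [451.9, -30.2, 127.9]
time: 12.73
tool_pos: [448.7, -29.0, 127.0]
tcp_rot: [0.08, 0.997, -0.0, 0.002]
wrist_force: [1.4, -0.6, -2.6]
opening: 0.592
gripper_force: 45.0
time: 13.15
tool_pos: [446.8, -28.6, 126.4]
tcp_rot: [0.079, 0.997, 0.0, -0.0]
t 13.3 F,M tool [-0.224 -0.123  4.424 -0.061  0.021  0.01 ] sd [0.707 0.314 0.368 0.025 0.018 0.028] open 0.595 gf 45.0 [447.1 -28.7 126.5]
t 13.45 F,M tool [-0.167  0.277  4.174  0.013  0.005 -0.008] sd [0.292 0.277 0.343 0.014 0.016 0.022] open 0.594 gf 45.0 [447.2 -28.8 126.5]
```

The middle case is silent too (0.005–0.02 against about −0.02 before). I'll lay it on the bare top, nudged away from the paper's corner.

```bash
python3 -m crank '[{"grip":0.3,"xyz":[0.006,-0.014,0.02],"dr":[0,0,0]},{"grip":0.3,"xyz":[0.011,-0.028,0.05],"dr":[0,0,0]},{"grip":0.3,"xyz":[0.011,-0.028,0.075],"dr":[0,0,0]},{"grip":0.3,"xyz":[0.011,-0.028,0.09],"dr":[0,0,0]},{"grip":0.3,"xyz":[0.011,-0.028,0.09],"dr":[0,0,0]}]'
python3 -m crank '[{"grip":0.3,"xyz":[0,0,0.002],"dr":[0,0,0]},{"grip":0.3,"xyz":[0,0,0.004],"dr":[0,0,0]},{"grip":0.3,"xyz":[0,0,0.007],"dr":[0,0,0]},{"grip":0.3,"xyz":[0,0,0.0095],"dr":[0,0,0]},{"grip":0.3,"xyz":[0,0,0.0095],"dr":[0,0,0]}]'
python3 -m crank '[{"grip":1,"xyz":[0,0,0],"dr":[0,0,0]},{"grip":1,"xyz":[0,0,0],"dr":[0,0,0]},{"grip":1,"xyz":[0,0,0],"dr":[0,0,0]},{"grip":1,"xyz":[0,0,0],"dr":[0,0,0]},{"grip":1,"xyz":[0,0,0],"dr":[0,0,0]}]'|tail -3
python3 -m crank '[{"grip":1,"xyz":[0,0,0],"dr":[0,0,0]},{"grip":1,"xyz":[0,0,-0.02],"dr":[0,0,0]},{"grip":1,"xyz":[0,0,-0.05],"dr":[0,0,0]},{"grip":1,"xyz":[0,0,-0.085],"dr":[0,0,0]},{"grip":1,"xyz":[0,0,-0.12],"dr":[0,0,0]}]'|head -2
python3 -c "
from h import *
goal(449,-208.5,145,3.224)"
```

```text
time: 13.87
tool_pos: [429.1, -53.8, 33.3]
tcp_rot: [0.08, 0.997, 0.001, -0.003]
wrist_force: [-0.4, 0.6, -4.7]
opening: 0.595
gripper_force: 45.0
time: 14.28
tool_pos: [432.7, -54.9, 27.5]
tcp_rot: [0.079, 0.997, -0.0, 0.001]
wrist_force: [-0.6, -0.5, -3.3]
opening: 0.594
gripper_force: 45.0
wrist_force: [-0.7, -0.5, 0.1]
opening: 0.91
gripper_force: 0.0
time: 15.12
tool_pos: [431.3, -54.4, 147.9]
t 15.12 pos [431.3 -54.4 147.9] xyz [-0.0419 -0.1493  0.0027] dr [ 0.001 -0.002 -0.241] rows 4.0 open 0.999 gf 0.0
```

```bash
python3 -m crank '[{"grip":1,"xyz":[-0.008,-0.03,0],"dr":[0,0,-0.05]},{"grip":1,"xyz":[-0.017,-0.06,0],"dr":[0,0,-0.1]},{"grip":1,"xyz":[-0.026,-0.095,0],"dr":[0,0,-0.15]},{"grip":1,"xyz":[-0.035,-0.125,0],"dr":[0,0,-0.2]},{"grip":1,"xyz":[-0.042,-0.149,0],"dr":[0,0,-0.241]}]'|head -2
python3 -m crank '[{"grip":1,"xyz":[0,0,0],"dr":[0,0,0]},{"grip":1,"xyz":[0,0,0],"dr":[0,0,0]},{"grip":1,"xyz":[0,0,0],"dr":[0,0,0]}]'|head -2
python3 - <<'E'
from h import *
e=get_image("top")
cv2.imwrite("pics/r1.png",cv2.resize(e["img"][120:270,100:500][:,:,::-1],None,fx=2,fy=2,interpolation=2))
goal(449,-208.5,26,3.224)
E
```

```text
time: 15.53
tool_pos: [450.0, -210.8, 147.3]
time: 15.78
tool_pos: [449.6, -207.7, 146.6]
t 15.83 pos [ 449.6 -207.4  146.6] xyz [ 0.0006 -0.0012  0.1206] dr [ 0.001 -0.001  0.   ] rows 3.0 open 0.998 gf 0.0
```

View pics/r1.png

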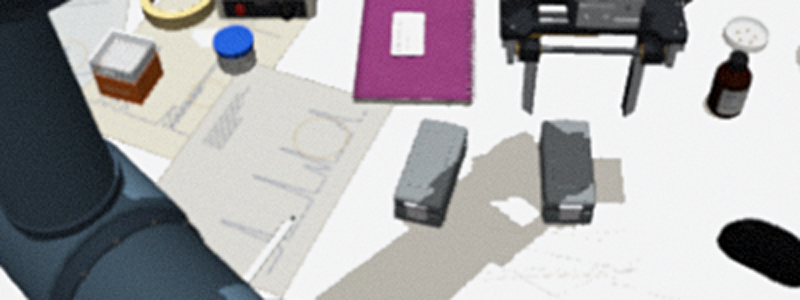

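The middle case lies on bare white at (430,170) in this crop. The gripper straddles the right case at (568,170), and the tin and bottle are untouched.

```bash
python3 -m crank '[{"grip":1,"xyz":[0,-0.001,0.035],"dr":[0,0,0]},{"grip":1,"xyz":[0,-0.001,0.07],"dr":[0,0,0]},{"grip":1,"xyz":[0,-0.001,0.1],"dr":[0,0,0]},{"grip":1,"xyz":[0,-0.001,0.12],"dr":[0,0,0]},{"grip":1,"xyz":[0,-0.001,0.12],"dr":[0,0,0]}]'|head -4
python3 -m crank '[{"grip":0.3,"xyz":[0,0,0],"dr":[0,0,0]},{"grip":0.3,"xyz":[0,0,0],"dr":[0,0,0]},{"grip":0.3,"xyz":[0,0,0],"dr":[0,0,0]},{"grip":0.3,"xyz":[0,0,0],"dr":[0,0,0]},{"grip":0.3,"xyz":[0,0,0],"dr":[0,0,0]}]' 45 |tail -2
python3 -m crank '[{"grip":0.3,"xyz":[0,0,0],"dr":[0,0,0]},{"grip":0.3,"xyz":[0,0,0],"dr":[0,0,0]},{"grip":0.3,"xyz":[0,0,0],"dr":[0,0,0]}]'
python3 -m crank '[{"grip":0.3,"xyz":[0,0,-0.02],"dr":[0,0,0]},{"grip":0.3,"xyz":[0,0,-0.05],"dr":[0,0,0]},{"grip":0.3,"xyz":[0,0,-0.08],"dr":[0,0,0]},{"grip":0.3,"xyz":[0,0,-0.1],"dr":[0,0,0]},{"grip":0.3,"xyz":[0,0,-0.1],"dr":[0,0,0]}]'|head -4
python3 -m crank '[{"grip":0.3,"xyz":[0,0,0],"dr":[0,0,0]},{"grip":0.3,"xyz":[0,0,0],"dr":[0,0,0]},{"grip":0.3,"xyz":[0,0,0],"dr":[0,0,0]},{"grip":0.3,"xyz":[0,0,0],"dr":[0,0,0]}]'|head -2
python3 -c "
from h import *
mom()"
```

```text
time: 16.25
tool_pos: [446.8, -205.8, 22.7]
tcp_rot: [-0.042, 0.999, 0.003, -0.004]
wrist_force: [-0.7, 0.7, -0.5]
opening: 0.682
gripper_force: 0.0
time: 16.92
tool_pos: [450.3, -208.7, 27.8]
tcp_rot: [-0.041, 0.999, 0.001, 0.0]
wrist_force: [-0.6, 5.2, 6.4]
opening: 0.59
gripper_force: 45.0
time: 17.33
tool_pos: [452.2, -211.2, 131.1]
tcp_rot: [-0.041, 0.999, -0.003, 0.003]
wrist_force: [0.0, -0.7, -4.1]
time: 17.67
tool_pos: [448.8, -208.6, 124.8]
t 17.82 F,M tool [-0.623 -0.096  4.237 -0.091 -0.011  0.011] sd [0.861 0.425 0.203 0.063 0.111 0.036] open 0.596 gf 45.0 [ 449.5 -209.1  125.9]
```

```bash
python3 -m crank '[{"grip":0.3,"xyz":[0.035,0,0],"dr":[0,0,0]},{"grip":0.3,"xyz":[0.06,0,0],"dr":[0,0,0]},{"grip":0.3,"xyz":[0.06,0,0],"dr":[0,0,0]},{"grip":0.3,"xyz":[0.025,0,0],"dr":[0,0,0]},{"grip":0.3,"xyz":[0,0,0],"dr":[0,0,0]}]'|head -2
python3 -m crank '[{"grip":0.3,"xyz":[0.035,0,0],"dr":[0,0,0]},{"grip":0.3,"xyz":[0.06,0,0],"dr":[0,0,0]},{"grip":0.3,"xyz":[0.06,0,0],"dr":[0,0,0]},{"grip":0.3,"xyz":[0.025,0,0],"dr":[0,0,0]},{"grip":0.3,"xyz":[0,0,0],"dr":[0,0,0]}]'|head -2
python3 -m crank '[{"grip":0.3,"xyz":[0.035,0,0],"dr":[0,0,0]},{"grip":0.3,"xyz":[0.06,0,0],"dr":[0,0,0]},{"grip":0.3,"xyz":[0.06,0,0],"dr":[0,0,0]}]'|head -2
python3 -m crank '[{"grip":0.3,"xyz":[-0.035,0,0],"dr":[0,0,0]},{"grip":0.3,"xyz":[-0.06,0,0],"dr":[0,0,0]},{"grip":0.3,"xyz":[-0.06,0,0],"dr":[0,0,0]}]'|head -2
python3 -m crank '[{"grip":0.3,"xyz":[0.035,0,0],"dr":[0,0,0]},{"grip":0.3,"xyz":[0.06,0,0],"dr":[0,0,0]},{"grip":0.3,"xyz":[0.06,0,0],"dr":[0,0,0]},{"grip":0.3,"xyz":[0.025,0,0],"dr":[0,0,0]},{"grip":0.3,"xyz":[0,0,0],"dr":[0,0,0]}]'
python3 -m crank '[{"grip":0.3,"xyz":[0,0,0],"dr":[0,0,0]},{"grip":0.3,"xyz":[0,0,0],"dr":[0,0,0]},{"grip":0.3,"xyz":[0,0,0],"dr":[0,0,0]},{"grip":0.3,"xyz":[0,0,0],"dr":[0,0,0]},{"grip":0.3,"xyz":[0,0,0],"dr":[0,0,0]}]' | head -3
python3 -c "
from h import *
mom();mom();goal(650,-11,250,3.224)"
```

```text
time: 18.23
tool_pos: [450.8, -209.5, 126.8]
time: 18.65
tool_pos: [451.3, -209.5, 126.9]
time: 18.9
tool_pos: [388.0, -213.7, 125.6]
time: 19.15
tool_pos: [454.3, -210.0, 128.1]
time: 19.57
tool_pos: [451.6, -209.8, 127.4]
tcp_rot: [-0.04, 0.999, -0.001, 0.001]
wrist_force: [0.1, -0.0, -3.6]
opening: 0.592
gripper_force: 45.0
time: 19.98
tool_pos: [449.5, -209.4, 126.8]
tcp_rot: [-0.041, 0.999, 0.0, -0.0]
t 20.13 F,M tool [ 0.231 -0.072  4.321 -0.042  0.108  0.011] sd [0.42  0.221 0.362 0.016 0.041 0.012] open 0.593 gf 45.0 [ 449.6 -209.5  126.9]
t 20.28 F,M tool [-3.820e-01 -2.960e-01  4.496e+00 -3.200e-02  6.800e-02 -4.000e-03] sd [0.226 0.479 0.13  0.027 0.024 0.028] open 0.59 gf 45.0 [ 449.8 -209.5  127. ]
t 20.28 pos [ 449.8 -209.5  127. ] xyz [-0.2157  0.1815 -0.123 ] dr [-0.     0.    -0.001] rows 8.0 open 0.59 gf 45.0
```

The moment shifted to about +0.09 N·m, so the right case rattles. Presenting it over the notebook.

```bash
python3 -m crank '[{"grip":0.3,"xyz":[-0.01,0.01,-0.01],"dr":[0,0,0]},{"grip":0.3,"xyz":[-0.03,0.025,-0.025],"dr":[0,0,0]},{"grip":0.3,"xyz":[-0.055,0.046,-0.04],"dr":[0,0,0]},{"grip":0.3,"xyz":[-0.08,0.067,-0.055],"dr":[0,0,0]},{"grip":0.3,"xyz":[-0.105,0.088,-0.063],"dr":[0,0,0]}]'|head -2
python3 -m crank '[{"grip":0.3,"xyz":[-0.025,0.02,0],"dr":[0,0,0]},{"grip":0.3,"xyz":[-0.05,0.042,0],"dr":[0,0,0]},{"grip":0.3,"xyz":[-0.075,0.063,0],"dr":[0,0,0]},{"grip":0.3,"xyz":[-0.095,0.08,0],"dr":[0,0,0]},{"grip":0.3,"xyz":[-0.111,0.0935,0],"dr":[0,0,0]}]'|head -2
python3 -m crank '[{"grip":0.3,"xyz":[0,0,0],"dr":[0,0,0]},{"grip":0.3,"xyz":[0,0,0],"dr":[0,0,0]},{"grip":0.3,"xyz":[0,0,0],"dr":[0,0,0]},{"grip":0.3,"xyz":[0,0,0],"dr":[0,0,0]},{"grip":0.3,"xyz":[0,0,0],"dr":[0,0,0]}]'
python3 - <<'E'
from h import *
mom();mom();goal(650,-11,191,3.224)
e=get_image("top");d=get_image("scene")
cv2.imwrite("pics/p1.png",np.vstack([d["img"][100:250,80:480],e["img"][100:260,100:500]])[:,:,::-1])
E
```

```text
time: 20.7
tool_pos: [549.1, -112.5, 192.2]
time: 21.12
tool_pos: [651.7, -9.0, 189.7]
time: 21.53
tool_pos: [649.8, -11.7, 189.9]
tcp_rot: [-0.04, 0.999, -0.0, -0.0]
wrist_force: [0.7, -0.0, -4.5]
opening: 0.593
gripper_force: 45.0
t 21.68 F,M tool [-0.16   0.251  4.97  -0.052 -0.033 -0.013] sd [0.422 0.332 0.374 0.016 0.01  0.019] open 0.592 gf 45.0 [650.  -11.4 190.1]
t 21.83 F,M tool [ 0.031 -0.196  3.97  -0.017 -0.012 -0.021] sd [0.469 0.282 0.697 0.017 0.021 0.034] open 0.592 gf 45.0 [650.3 -11.1 190. ]
t 21.83 pos [650.3 -11.1 190. ] xyz [ 0.0002  0.0001 -0.001 ] dr [-0.     0.    -0.001] rows 1.0 open 0.592 gf 45.0
```

View pics/p1.png

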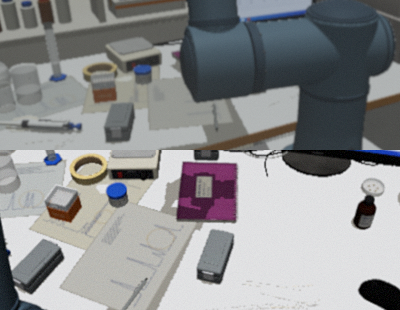

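The case is at the right spot, but the moment now reads about −0.02 instead of +0.09. I'll average for longer, shake again and compare.

```bash
cat >> h.py <<'E'
def my(n=16):
    a=[]
    for i in range(n):
        get_image("top");s=sense();R=Ro.from_quat(s["tcp_rot"]);a.append(np.r_[R.inv().apply(s["moment"]),s["tau"][3:5]])
    print(round(s["time"],2),"M tool, tau4,5",np.round(np.mean(a,0),3),"se",np.round(np.std(a,0)/n**.5,3))
E
python3 -c "
from h import *
my()"
python3 -m crank '[{"grip":0.3,"xyz":[0.035,0,0],"dr":[0,0,0]},{"grip":0.3,"xyz":[0.06,0,0],"dr":[0,0,0]},{"grip":0.3,"xyz":[0.06,0,0],"dr":[0,0,0]},{"grip":0.3,"xyz":[0.025,0,0],"dr":[0,0,0]},{"grip":0.3,"xyz":[0,0,0],"dr":[0,0,0]}]'|head -2
python3 -m crank '[{"grip":0.3,"xyz":[0.035,0,0],"dr":[0,0,0]},{"grip":0.3,"xyz":[0.06,0,0],"dr":[0,0,0]},{"grip":0.3,"xyz":[0.06,0,0],"dr":[0,0,0]},{"grip":0.3,"xyz":[0.025,0,0],"dr":[0,0,0]},{"grip":0.3,"xyz":[0,0,0],"dr":[0,0,0]}]'|head -2
python3 -m crank '[{"grip":0.3,"xyz":[0.035,0,0],"dr":[0,0,0]},{"grip":0.3,"xyz":[0.06,0,0],"dr":[0,0,0]},{"grip":0.3,"xyz":[0.06,0,0],"dr":[0,0,0]},{"grip":0.3,"xyz":[0.025,0,0],"dr":[0,0,0]},{"grip":0.3,"xyz":[0,0,0],"dr":[0,0,0]}]'|head -2
python3 -m crank '[{"grip":0.3,"xyz":[0,0,0],"dr":[0,0,0]},{"grip":0.3,"xyz":[0,0,0],"dr":[0,0,0]},{"grip":0.3,"xyz":[0,0,0],"dr":[0,0,0]},{"grip":0.3,"xyz":[0,0,0],"dr":[0,0,0]},{"grip":0.3,"xyz":[0,0,0],"dr":[0,0,0]}]' | head -2
python3 -c "
from h import *
my()"
```

```text
22.73 M tool, tau4,5 [-0.042  0.007  0.01  -0.037  0.075] se [0.011 0.006 0.006 0.    0.   ]
time: 23.15
tool_pos: [650.4, -10.7, 189.5]
time: 23.57
tool_pos: [650.8, -10.6, 189.5]
time: 23.98
tool_pos: [651.0, -10.6, 189.8]
time: 24.4
tool_pos: [649.9, -10.8, 190.2]
25.2 M tool, tau4,5 [-0.034  0.089  0.003 -0.008 -0.029] se [0.007 0.006 0.006 0.    0.001]
```

Run:
```python
from h import *
e=get_image("top");cv2.imwrite("pics/p2.png",cv2.resize(e["img"][0:220,200:460][:,:,::-1],None,fx=2.5,fy=2.5,interpolation=2))
goal(650,-11,191,3.224);print(sense()["joint_velocities"])
```

```text
t 25.25 pos [650.4 -10.8 189.9] xyz [ 0.0004 -0.0001 -0.0011] dr [ 0. -0. -0.] rows 1.0 open 0.593 gf 45.0
[-0.00108535 -0.00109494 -0.00085739  0.00035756  0.00175016 -0.000337  ]
```

View pics/p2.png

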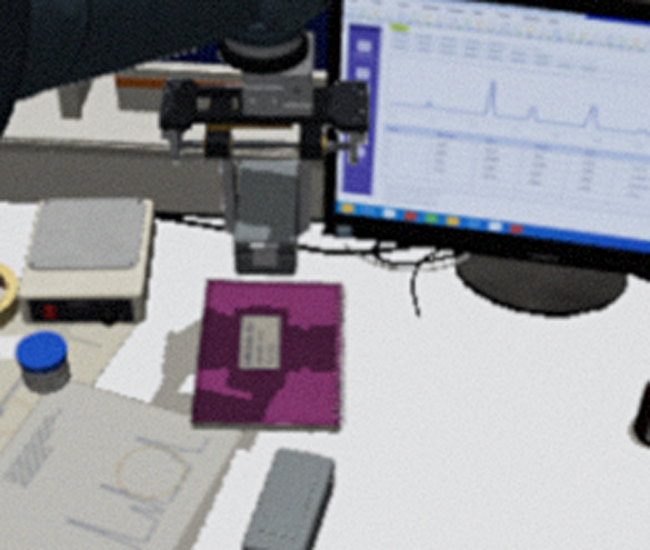

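The case is held level and centred in the fingers, directly above the notebook, and the arm is still. The moment toggling (0.089, 0.007, 0.089) confirms the loose weight.

```bash
python3 -c "
from plant import *
print(hand_in())"
```

```text
the job is handed in; nothing more can be done
None
```

The right-hand case is the one that rattles: I handed the job in at about 25 s, holding it level and still with its underside about 15 cm above the middle of the notebook; the two silent cases lie flat on the bare worktop, and the tin and bottle were left alone.

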